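Colour reading of a batten on slanted saddles

TASK

Take the wooden batten off the green mat and lay it gently in both blue notches of the slanted rack, fully home and centred, with its purple patch on the upper face sloping towards the robot. Then pick up the orange colour reader, hold its lens about 4 cm off the patch, aimed squarely at the middle of it and without touching the batten, and keep it steady there for two seconds. Finally stand the reader gently upright in the middle of its white tile again and let go; leave the jars, tape roll, bottle and tub where they are.

Things in the scene. Friction and masses are not known exactly. Their poses are not given: they have to be found in the camera images.
- batten: Loose pale wooden batten, 30 x 240 x 30 mm (x, y, z), about 0.15 kg, brass-coloured bands near both ends. Origin: centre of its underside as it starts on the mat (the patch faces up); y along its length, z up out of the face with the patch. Its grip width is 30 mm, across its x.
- patch (a point): Centre of the purple patch, 26 mm square and flat, on the batten's upper face: 45 mm along +y of the batten from its middle, 30 mm above its underside. Axes are the batten's; z points straight out of the patch.
- rack: Fixed plywood stand 85 x 200 mm, underside centre as origin, y along its length. It carries the two blue notches; nothing else stands on it. It faces the robot on its -x side.
- notches: Two blue L-shaped notches on the rack, 20 mm wide, at y = -80 and +80 mm. Frame: the rack's turned 35 degrees about its y, so z leans towards the robot and x rises away from it; origin 75 mm above the rack's underside centre. Floors: plane z = 0, x = -16.5 to 37 mm. Front walls: inner face at x = -16.5 mm, top at z = 16 mm. Open at back, top and ends; no walls between the two.
- home (a point): Where the batten's origin (middle of its underside) lies when home in the notches: x = -1.5 mm, y = 0, z = 0 in the notches' frame and with its axes. Underside on both floors, long front face at or within a few mm of both front walls; either end may be to the left.
- mat: Fixed green cutting mat 100 x 280 x 6 mm on which the batten starts, lengthwise along the mat's y; origin underside centre. It may be on the left or the right of the robot.
- reader: Loose hand-held colour reader, 111 mm tall, about 0.22 kg: round black foot 48 mm across, 18 mm high; above it an orange body 50 (x) by 34 mm (y) up to 108 mm, black band on its sides, dark screen and red button on top. Origin: centre of the foot's underside; z up. It looks straight out of its underside, along -z. Best gripped across its y at about 70 mm height.
- lens (a point): Lens of the reader: centre of its underside (same as its origin), axes of the reader.
- spot (a point): The reader's measuring spot: the point 40 mm straight out of the lens, at z = -40 mm in the reader's frame. It must lie on the patch's centre while reading.
- tile: Fixed white ceramic tile 90 mm square in a grey frame 100 mm square, 8 mm high, origin underside centre; the reader starts standing on it and must stand on it in the end. It is on the other side of the robot from the mat.
- jar_green: Bystander: jar 60 mm across, 70 mm high, green cap. Origin underside centre.
- jar_black: Bystander: jar 60 mm across, 65 mm high, black cap. Origin underside centre.
- tape: Bystander: roll of purple tape lying flat, 100 mm across, 24 mm high. Origin underside centre.
- bottle: Bystander: square white bottle 75 mm wide, 188 mm high with a red cap. Origin underside centre.
- tub: Bystander: whitish plastic tub with a white lid, 128 mm across, 110 mm high. Origin underside centre.
Things that resemble listed ones, but are neither listed nor needed, are in the scene too. Of the things like the reader, leave any that is grey, pink or turquoise; of the rest the larger one is meant.

How it is judged:
On the way, in this order (a step that is already met when the one before it is completed fails the run):
1. the batten lies home in both notches, patch up, let go and at rest, the reader still on its tile (x of batten in the frame of notches between -0.006 and 0.009 m and y of batten in the frame of notches between -0.025 and 0.025 m and z of batten in the frame of notches between -0.004 and 0.004 m and z of patch in the frame of notches above 0.024 m and angle between the y axis of batten and the y axis of notches, either way round below 0.06 rad and angle between the z axis of batten and the z axis of notches, either way round below 0.08 rad and linear speed of batten below 0.02 m/s and angular speed of batten below 0.15 rad/s and contact force between the fingers and batten below 0.1 N and contact force between reader and tile above 0.3 N), for 0.3 s.
2. the gripped reader looks squarely at the patch, measuring spot on its centre, held steady, the batten still home (x of batten in the frame of notches between -0.006 and 0.009 m and y of batten in the frame of notches between -0.025 and 0.025 m and z of batten in the frame of notches between -0.004 and 0.004 m and z of patch in the frame of notches above 0.024 m and angle between the y axis of batten and the y axis of notches, either way round below 0.06 rad and angle between the z axis of batten and the z axis of notches, either way round below 0.08 rad and linear speed of reader below 0.02 m/s and angular speed of reader below 0.15 rad/s and distance between spot and patch below 0.016 m and angle between the z axis of reader and the z axis of patch, either way round below 0.175 rad and z of lens in the frame of patch above 0.02 m and contact force between the fingers and reader above 0.5 N), for 1.5 s.
At the end, for the whole second after the job is handed in: Batten home in both notches, patch up: origin within -6..+9 mm x, 25 mm y, 4 mm z of the notches' frame, length within 0.06 rad, face within 0.08 rad. Reader upright (0.06 rad) on the white tile, within 20 mm of its centre along each tile axis. Both at rest (x of batten in the frame of notches between -0.006 and 0.009 m and y of batten in the frame of notches between -0.025 and 0.025 m and z of batten in the frame of notches between -0.004 and 0.004 m and z of patch in the frame of notches above 0.024 m and angle between the y axis of batten and the y axis of notches, either way round below 0.06 rad and angle between the z axis of batten and the z axis of notches, either way round below 0.08 rad and linear speed of each of batten, reader below 0.02 m/s and angular speed of each of batten, reader below 0.15 rad/s and x of reader in the frame of tile between -0.02 and 0.02 m and y of reader in the frame of tile between -0.02 and 0.02 m and z of reader in the frame of tile between 0.004 and 0.012 m and angle between reader's own z axis and vertical below 0.06 rad); the robot touches nothing.
It fails at once if the reader touches the batten (contact force between reader and batten above 0.5 N).
It fails at once if the batten is dropped (falls from more than about 15 mm) (contact force between the fingers and batten below 0.01 N and linear speed of batten above 0.55 m/s).
It fails at once if the reader is dropped (falls from more than about 15 mm) (contact force between the fingers and reader below 0.01 N and linear speed of reader above 0.55 m/s).
It fails at once if a jar, the tape roll, the bottle or the tub is moved by more than 20 mm (distance of any of jar_green, jar_black, tape, bottle, tub from where it was at the start of the episode above 0.02 m).
It also fails if it takes over 72 s, if anything falls off the work surface, if the arm or the gripper's body presses on something with over 40 N, if the wrist force passes 120 N, or if a joint passes its speed limit or range.

ROBOT

A 7-joint arm with a two-finger parallel gripper is mounted at the origin on the work surface. World frame = base frame: x ahead of the robot, y to its left, z up, the work surface at z = 0. Lengths are in m, angles in rad, forces in N, time in s.
With the tool pointing down it reaches from about 0.375 to 0.925 m from the base axis. Payload 3.1 kg.
Tool frame: the origin (TCP) lies between the finger pads; the fingertips stand 19 mm ahead of it and the grasp point (between the pads) is the TCP; z points along the fingers, y is the direction in which the jaws open and shut (so a half turn about z gives the same grasp; the last joint's range is limited). The gripper opens to 85 mm and grips with 20 to 120 N. Pads are 22 mm wide; open, the fingers measure 114 mm over their backs; the gripper's body (76 mm by 85 mm) begins 54 mm behind the grasp point. The pads swing forward as they close: fully open they stand 13 mm farther back than shut.
Start: joints at [-1.248, 0.383, 0.044, 1.598, -0.018, 1.161, -0.05], TCP at [0.265, 0.593, 0.215] pointing down, gripper open.
Joint ranges: [-2.61, 2.61], [-0.41, 2.15], [-1.48, 1.57], [0, 2.5], [-1.57, 4.71], [0.05, 1.97], [-2.85, 2.85]. Speed limits (rad/s): [2.79, 2.79, 3.14, 3.14, 3.14, 3.14, 3.14].

INTERFACE

Orientations are given as a unit quaternion [x, y, z, w].
In Python, from bench import move_ptp, movel, move_j, move_gripper, pause, inverse_kinematics, read_camera, camera_params, MotionError, sign_off, look_for, tip_of, read_time_s, read_qpos, read_joint_vel, read_effort, read_eef_pos, read_tcp_rot, read_ft_force, read_ft_torque, read_finger_gap gives the robot as it stands. Calls block until the motion is done:
- move_ptp(position, orientation): joint-space move of the TCP to a pose.
- movel(position, orientation=None, speed=0.15): straight line of the TCP; orientation=None keeps the orientation; speed is the mean speed in m/s.
- move_j(angles): joint-space move.
- move_gripper(opening, effort=None): finger opening in m; effort is the grip in N (None keeps the last); returns when the fingers have stopped.
- pause(seconds).
- inverse_kinematics(position, orientation): joint angles nearest the present ones, or None.
- read_camera(name): name is "scene" or "side" or "wrist"; returns the picture (480x640x3 uint8, red, green, blue); there is no depth.
- camera_params(name): a dict with "K" (3x3 intrinsics, pixels), "dist_coeffs" ([k1, k2, p1, p2, k3] as OpenCV has them; the pictures are not rectified), "camera_from_world" (4x4, takes a point from world to camera coordinates). Camera axes: x right, y down, z forward; pixel columns grow to the right and rows downward; lengths in m; the calibration is good to about 2 mm. A picture is of the moment at which its call begins: read the wrist's pose just before it. camera_params takes no time and is no camera call; for the wrist camera it gives the pose at the moment of the call.
A pose or a line that the arm cannot do raises MotionError and nothing moves.
- sign_off(): hands the job in, once; it reports no verdict.
Trained networks look in the newest picture that a camera, given by its name, has taken for a name from the list of things; names that differ only in an ending like _2 or _b are one class to them, and where a whole thing is asked for, a point or a joint stands for the part that bears it (a point fixed in the world has none). Each returns a list of dicts, best first, with "confidence" (0 to 1); they miss things now and then, are a little off and sometimes report something else, mostly with a low value. They report only what shows in the picture. A call takes as long as a camera call. They do not tell look-alikes from the thing itself.
- look_for(camera, name): "at" ([column, row] in pixels, amid what is visible of it).
- tip_of(camera, name): "at" ([column, row] in pixels: a listed point, or the origin of a listed thing).
Readings, each from a call of its own:
- read_time_s(): time.
- read_qpos(): joint angles.
- read_joint_vel(): joint speeds.
- read_effort(): joint torques, N m.
- read_eef_pos(): TCP position.
- read_tcp_rot(): TCP orientation.
- read_ft_force(): force on the tool from outside, world axes, zero at the start.
- read_ft_torque(): the same for the moment, N m.
- read_finger_gap(): finger opening in m.
Only numpy, scipy, OpenCV 4.12 (cv2) and the standard library are available. Lean on these libraries where they do the work, as an engineer would, in place of code of your own. Each camera call takes 0.05 s, during which the arm holds its last target. There are 200 camera calls.

## Working session

There is one attempt and no reset: what is moved stays moved. The work goes in short steps, each a Python script; the robot and the scene stay as the last script left them, time stands still between calls to the robot, and variables do not carry over. Pictures are saved under pics/ and viewed, about 8 in all and at most 12, crops included, and the job is handed in when it is done.

```bash
mkdir -p pics; ls
cat > h.py <<'E'
import numpy as np, cv2
from scipy.spatial.transform import Rotation as R
from bench import *
def snap(n,f=None):
    P=camera_params(n); im=read_camera(n)
    if f: cv2.imwrite('pics/'+f,im[:,:,::-1])
    return im,P
def proj(P,X):
    T=P['camera_from_world'];T=np.array(T)
    r,_=cv2.Rodrigues(T[:3,:3]); 
    return cv2.projectPoints(np.array(X,float).reshape(-1,1,3),r,T[:3,3],np.array(P['K']),np.array(P['dist_coeffs']))[0].reshape(-1,2)
def ray(P,uv):
    T=np.array(P['camera_from_world'])
    p=cv2.undistortPoints(np.array(uv,float).reshape(-1,1,2),np.array(P['K']),np.array(P['dist_coeffs'])).reshape(2)
    d=T[:3,:3].T@np.array([p[0],p[1],1]); c=-T[:3,:3].T@T[:3,3]
    return c,d
def at_z(P,uv,z):
    c,d=ray(P,uv); return c+d*(z-c[2])/d[2]
E
python3 - <<'E'
from h import *
a,Pa=snap('scene','scene0.png')
for n in ['batten','rack','reader','tile','mat','patch','notches']:
    print(n,[(np.round(d['at']).tolist(),round(d['confidence'],2)) for d in look_for('scene',n)][:4])
b,Pb=snap('side','side0.png')
for n in ['batten','rack','reader','tile','mat','patch','notches']:
    print(n,[(np.round(d['at']).tolist(),round(d['confidence'],2)) for d in look_for('side',n)][:4])
for P in(Pa,Pb): print(np.round(ray(P,[320,240]),2))
print(read_time_s())
E
```

```text
pics
batten [([218.0, 190.0], 0.7), ([162.0, 274.0], 0.42)]
rack [([315.0, 279.0], 0.69), ([200.0, 306.0], 0.62)]
reader [([468.0, 201.0], 0.91), ([511.0, 220.0], 0.84), ([480.0, 299.0], 0.72), ([414.0, 261.0], 0.62)]
tile [([469.0, 270.0], 0.85), ([217.0, 190.0], 0.72), ([213.0, 208.0], 0.65)]
mat [([209.0, 204.0], 0.87), ([474.0, 244.0], 0.6)]
patch [([213.0, 187.0], 0.61)]
notches [([285.0, 255.0], 0.81)]
batten [([321.0, 385.0], 0.67), ([217.0, 175.0], 0.63), ([240.0, 276.0], 0.46)]
rack [([349.0, 241.0], 0.66), ([332.0, 245.0], 0.62)]
reader [([158.0, 162.0], 0.96), ([260.0, 166.0], 0.84), ([220.0, 176.0], 0.77), ([162.0, 198.0], 0.64)]
tile [([232.0, 200.0], 0.59)]
mat [([338.0, 399.0], 0.96)]
patch [([323.0, 390.0], 0.84)]
notches [([353.0, 239.0], 0.63), ([216.0, 177.0], 0.43)]
[[ 1.4   0.35  0.94]
 [-0.68 -0.26 -0.68]]
[[ 0.18 -0.86  0.77]
 [ 0.31  0.73 -0.61]]
0.8
```

View pics/scene0.png

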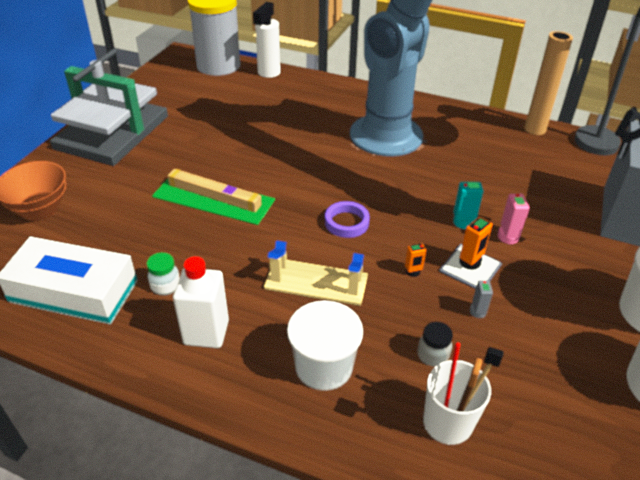

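View pics/side0.png

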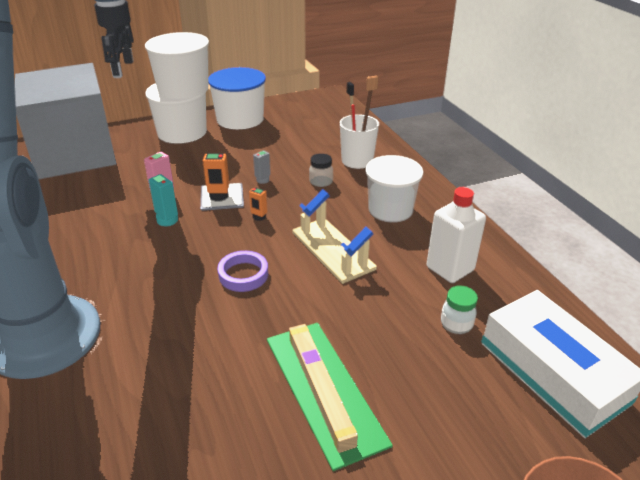

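The scene picture shows the batten on the mat at (213,190), the rack at (316,280), the larger orange reader on its tile at (475,245), with a small orange decoy at (415,260) and the tape at (347,218). The side picture agrees: mat (330,390), rack (335,245), reader (216,176).

Run:
```python
from h import *
def tri(pa,pb):
    (c1,d1),(c2,d2)=ray(Pa,pa),ray(Pb,pb)
    d1/=np.linalg.norm(d1);d2/=np.linalg.norm(d2)
    t=np.linalg.lstsq(np.c_[d1,-d2],c2-c1,rcond=None)[0]
    x,y=c1+t[0]*d1,c2+t[1]*d2
    return np.round((x+y)/2,3),round(np.linalg.norm(x-y),4)
a,b=[cv2.imread(f'pics/{n}0.png') for n in('scene','side')]
Pa,Pb=camera_params('scene'),camera_params('side')
def cen(im,lo,hi,roi):
    h=cv2.cvtColor(im,cv2.COLOR_BGR2HSV);m=cv2.inRange(h,lo,hi);k=np.zeros_like(m);x0,y0,x1,y1=roi;k[y0:y1,x0:x1]=1;m=m*k
    return m
for im,P,roi in((a,Pa,(140,160,290,230)),(b,Pb,(250,300,400,470))):
    m=cen(im,(50,120,60),(75,255,255),roi);c=max(cv2.findContours(m,0,2)[0],key=cv2.contourArea)
    h=cv2.convexHull(c).reshape(-1,2)
    X=np.array([at_z(P,p,.006)[:2] for p in h],np.float32)
    print('mat',cv2.minAreaRect(X))
pur=[]
for im,P,roi in((a,Pa,(200,160,260,230)),(b,Pb,(295,340,330,380))):
    m=cen(im,(125,80,60),(160,255,255),roi);M=cv2.moments(m,True);p=(M['m10']/M['m00'],M['m01']/M['m00']);pur.append(p);print('patch',p,M['m00'],at_z(P,p,.036))
print('patch tri',tri(*pur))
print('notchR',tri((278,249),(358,242)),'notchL',tri((356,262),(316,204)))
# rack base corners top z~? 
for n,P,q in(('scene',Pa,[(276,262),(369,277),(362,301),(265,287)]),('side',Pb,[(294,233),(345,278),(376,264),(326,222)])):
    print(n,[np.round(at_z(P,p,.01),3)[:2].tolist() for p in q])
print('tile',[np.round(at_z(Pa,p,.008),3)[:2].tolist() for p in [(441,266),(459,246),(500,263),(484,284)]])
print('tileb',[np.round(at_z(Pb,p,.008),3)[:2].tolist() for p in [(201,208),(243,207),(243,187),(202,187)]])
print('reader top',tri((479,222),(215,158)))
print('tape',at_z(Pa,(347,215),.024),'bottle',tri((195,263),(464,194)),'tub',at_z(Pa,(326,328),.11))
print('bat ends',[at_z(Pa,p,.036).round(3) for p in[(171,174),(260,202)]],[at_z(Pb,p,.036).round(3) for p in[(300,329),(345,436)]])
```

```text
mat ((0.42821669578552246, -0.29951271414756775), (0.1015235111117363, 0.28333818912506104), 1.7269233465194702)
mat ((0.42427533864974976, -0.30280250310897827), (0.098404660820961, 0.27784234285354614), 1.2865166664123535)
patch (229.28571428571428, 189.2077922077922) 77.0 [ 0.4181901  -0.25696615  0.036     ]
patch (310.88235294117646, 356.3333333333333) 153.0 [ 0.41956903 -0.25618029  0.036     ]
patch tri (array([ 0.419, -0.257,  0.037]), np.float64(0.0004))
notchR (array([ 0.599, -0.05 ,  0.078]), np.float64(0.0064)) notchL (array([0.574, 0.107, 0.077]), np.float64(0.0073))
scene [[0.571, -0.067], [0.537, 0.129], [0.604, 0.137], [0.645, -0.057]]
side [[0.525, 0.107], [0.567, -0.072], [0.644, -0.056], [0.606, 0.118]]
tile [[0.445, 0.26], [0.369, 0.283], [0.387, 0.377], [0.462, 0.356]]
tileb [[0.359, 0.282], [0.451, 0.249], [0.476, 0.333], [0.382, 0.371]]
reader top (array([0.409, 0.312, 0.117]), np.float64(0.0064))
tape [0.38499682 0.02493731 0.024     ] bottle (array([ 0.783, -0.117,  0.185]), np.float64(0.0035)) tub [0.77098579 0.12301499 0.11      ]
bat ends [array([ 0.42 , -0.415,  0.036]), array([ 0.433, -0.17 ,  0.036])] [array([ 0.425, -0.191,  0.036]), array([ 0.409, -0.416,  0.036])]
```

```bash
cat >> h.py <<'E'
def down(yaw): # tool z down, tool y at angle yaw in world
    y=np.array([np.cos(yaw),np.sin(yaw),0]);z=np.array([0,0,-1.])
    return R.from_matrix(np.c_[np.cross(y,z),y,z]).as_quat()
E
python3 - <<'E'
from h import *
q=R.from_quat(read_tcp_rot()).as_matrix();print(q.round(2))
T=np.array(camera_params('wrist')['camera_from_world']);c=-T[:3,:3].T@T[:3,3]
print('cam in tool',(q.T@(c-read_eef_pos())).round(3),'axes in tool',(q.T@T[:3,:3].T).round(2))
for yaw in (0,np.pi,np.pi/2,-np.pi/2):
    for p in([.41,.31,.3],[.52,.03,.33],[.42,-.3,.3]):
        j=inverse_kinematics(p,down(yaw)); print(yaw,p,None if j is None else np.round(j,2))
E
```

```text
[[-0.91  0.41 -0.  ]
 [ 0.41  0.91  0.  ]
 [ 0.    0.   -1.  ]]
cam in tool [ 0.077 -0.    -0.158] axes in tool [[ 0.   -0.95 -0.3 ]
 [ 1.    0.    0.  ]
 [-0.   -0.3   0.95]]
0 [0.41, 0.31, 0.3] [-1.07  0.05  0.36  1.83 -0.02  1.27 -0.71]
0 [0.52, 0.03, 0.33] [-0.76  0.04  0.65  1.78 -0.02  1.33 -0.11]
0 [0.42, -0.3, 0.3] [-0.33  0.05  0.91  1.84 -0.04  1.27  0.6 ]
3.141592653589793 [0.41, 0.31, 0.3] [-0.72  0.06 -0.01  1.81  0.    1.27  2.41]
3.141592653589793 [0.52, 0.03, 0.33] [-1.81 -0.37  1.43  1.8   0.38  1.41  2.69]
3.141592653589793 [0.42, -0.3, 0.3] [-0.76  0.17  1.45  1.85 -0.17  1.27 -2.41]
1.5707963267948966 [0.41, 0.31, 0.3] [-0.85  0.05  0.13  1.82 -0.01  1.27  0.85]
1.5707963267948966 [0.52, 0.03, 0.33] [-0.66  0.04  0.55  1.78 -0.02  1.33  1.46]
1.5707963267948966 [0.42, -0.3, 0.3] [-1.13 -0.33  1.48  1.85  0.34  1.33  1.84]
-1.5707963267948966 [0.41, 0.31, 0.3] [-1.22  0.05  0.52  1.84 -0.02  1.27 -2.27]
-1.5707963267948966 [0.52, 0.03, 0.33] [-0.84  0.04  0.73  1.78 -0.03  1.33 -1.67]
-1.5707963267948966 [0.42, -0.3, 0.3] [-1.13 -0.31  1.5   1.85  0.32  1.33 -1.29]
```

Run:
```python
from h import *
t=[]
def go(q1,p):
    move_j([q1,.06,0,1.81,0,1.27,q1]); j=inverse_kinematics(p,down(0)); print(np.round(j,2)); move_j(j)
go(-.65,[.41,.31,.30]); snap('wrist','w_reader.png'); np.save('Pr.npy',camera_params('wrist'),allow_pickle=True)
print(tip_of('wrist','reader')[:3],look_for('wrist','tile')[:2])
go(-.05,[.57,.03,.36]); snap('wrist','w_rack.png'); np.save('Pk.npy',camera_params('wrist'),allow_pickle=True)
print(look_for('wrist','notches')[:3],tip_of('wrist','home')[:3],tip_of('wrist','rack')[:3])
go(.62,[.42,-.3,.30]); snap('wrist','w_bat.png'); np.save('Pb.npy',camera_params('wrist'),allow_pickle=True)
print(tip_of('wrist','patch')[:3],tip_of('wrist','batten')[:2])
print(read_time_s())
im=[cv2.imread(f'pics/w_{n}.png') for n in('reader','rack','bat')]
```

```text
[-0.69  0.06 -0.04  1.81  0.    1.27 -0.73]
[{'at': [214.6, 120.4], 'confidence': 0.91}, {'at': [216.4, 210.1], 'confidence': 0.68}, {'at': [382.9, 265.0], 'confidence': 0.66}] [{'at': [343.0, 156.8], 'confidence': 0.87}]
[-0.1   0.14 -0.03  1.6   0.    1.4  -0.13]
[{'at': [338.2, 118.1], 'confidence': 0.68}] [] [{'at': [336.3, 174.4], 'confidence': 0.67}]
[ 0.58  0.06 -0.04  1.81  0.    1.27  0.54]
[{'at': [318.6, 142.6], 'confidence': 0.65}] [{'at': [319.9, 186.7], 'confidence': 0.96}]
6.5
```

View pics/w_reader.png

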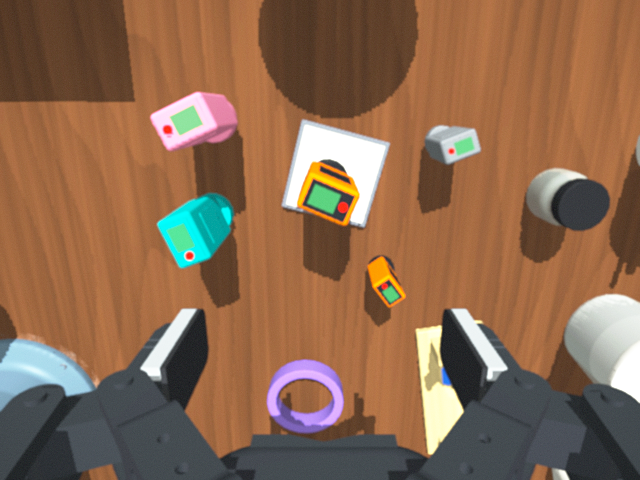

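View pics/w_rack.png

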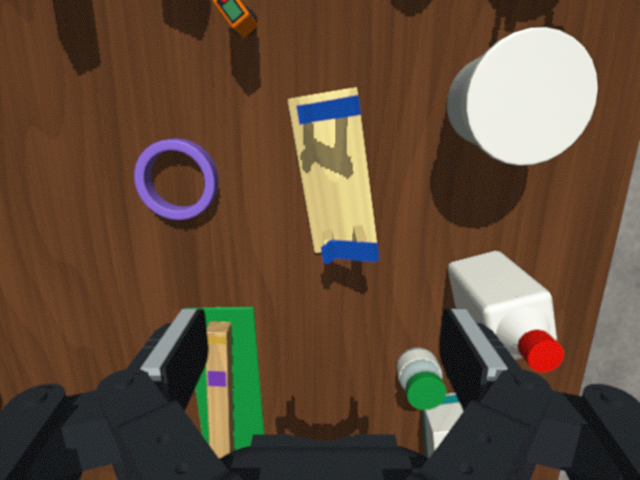

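View pics/w_bat.png

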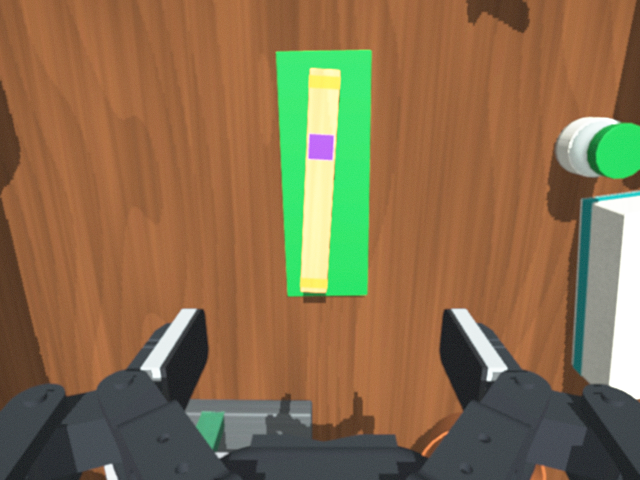

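The wrist views show the reader's top at (329,192) on the tile centred near (336,175). The rack has blue notches at (330,108) and (351,251), with the tub and bottle to its right, and the batten runs from (325,70) to (314,292) with its patch at (321,147). Next I fit box outlines to the colour masks.

```bash
cat >> h.py <<'E'
from scipy.optimize import minimize
def box(x0,x1,y0,y1,z0,z1): return np.array([[x,y,z] for x in(x0,x1) for y in(y0,y1) for z in(z0,z1)],float)
def fit(im,P,roi,lo,hi,model,p0,hull=True,step=(.01,.01,.1),name=None):
    """model(p)-> list of world point sets, each drawn as hull; fit to colour mask by blurred difference"""
    x0,y0,x1,y1=roi; S=4
    m=cv2.inRange(cv2.cvtColor(im,cv2.COLOR_BGR2HSV),lo,hi); k=np.zeros_like(m);k[y0:y1,x0:x1]=m[y0:y1,x0:x1]
    cs=[c for c in cv2.findContours(k,0,2)[0] if cv2.contourArea(c)>20]
    if hull:
        k[:]=0; cv2.fillPoly(k,[cv2.convexHull(np.vstack(cs))],255)
    crop=lambda a:cv2.resize(a[y0:y1,x0:x1],None,fx=S,fy=S,interpolation=cv2.INTER_LINEAR)
    tgt=cv2.GaussianBlur(crop(k),(0,0),5).astype(float)/255
    def ren(p):
        a=np.zeros(tgt.shape,np.uint8)
        for X in model(p):
            u=(proj(P,X)-[x0,y0]+.5)*S-.5
            cv2.fillPoly(a,[np.int32(np.round(cv2.convexHull(u.astype(np.float32))*16))],255,shift=4)
        return a
    f=lambda p:((cv2.GaussianBlur(ren(p),(0,0),5)/255.-tgt)**2).sum()/tgt.sum()
    p0=np.array(p0,float);n=len(p0)
    for s in(1,.3):
        r=minimize(f,p0,method='Nelder-Mead',options=dict(initial_simplex=np.vstack([p0]+[p0+s*np.eye(n)[i]*step[i] for i in range(n)]),xatol=1e-4,fatol=1e-5)); p0=r.x
    if name:
        v=crop(im); c,_=cv2.findContours(ren(p0),0,2); cv2.drawContours(v,c,-1,(255,0,255),1); cv2.imwrite('pics/'+name,v)
    return p0,r.fun
def pose(p,z=0):
    T=np.eye(4);T[:3,:3]=R.from_euler('z',p[2]).as_matrix();T[:3,3]=[p[0],p[1],z];return T
def ap(T,X): return np.asarray(X)@T[:3,:3].T+T[:3,3]
TN=np.eye(4);TN[:3,:3]=R.from_euler('y',-35,degrees=True).as_matrix();TN[2,3]=.075
def notch_model(p):
    T=pose(p)@TN; w=p[3]
    return [np.vstack([ap(T,X) for X in box(-.0165-w,-.0165,s*.08-.01,s*.08+.01,-.004,.016)[None]]) for s in(-1,1)]+[ap(T,box(-.0165-w,.037,s*.08-.01,s*.08+.01,-.004,0)) for s in(-1,1)]
E
python3 - <<'E'
from h import *
L=lambda n:np.load(n,allow_pickle=True).item()
I=lambda n:cv2.imread(f'pics/w_{n}.png')
print('bat',fit(I('bat'),L('Pb.npy'),(290,55,360,305),(15,60,150),(35,255,255),lambda p:[ap(pose(p,.006),box(-.015,.015,-.12,.12,0,.03))],[.418,-.302,0],name='f_bat.png'))
print('mat',fit(I('bat'),L('Pb.npy'),(260,35,390,310),(50,120,60),(75,255,255),lambda p:[ap(pose(p,0),box(-.05,.05,-.14,.14,0,.006))],[.426,-.302,0]))
print('rack',fit(I('rack'),L('Pk.npy'),(280,80,395,275),(105,150,60),(125,255,255),notch_model,[.587,.029,.16,.004],hull=False,step=(.01,.01,.1,.003),name='f_rack.png'))
print('racksc',fit(cv2.imread('pics/scene0.png'),camera_params('scene'),(255,235,375,285),(105,150,60),(125,255,255),notch_model,[.587,.029,.16,.004],hull=False,step=(.01,.01,.1,.003)))
print('tile',fit(I('reader'),L('Pr.npy'),(270,110,400,240),(0,0,170),(180,60,255),lambda p:[ap(pose(p),box(-.045,.045,-.045,.045,.008,.008))],[.41,.31,-.25]))
print('reader',fit(I('reader'),L('Pr.npy'),(290,155,365,235),(5,150,120),(22,255,255),lambda p:[ap(pose(p,.008),box(-.025,.025,-.017,.017,.018,.108))],[.41,.31,-.25],name='f_reader.png'))
a,b=cv2.imread('pics/f_rack.png'),cv2.imread('pics/f_reader.png'); c=np.zeros((800,800,3),np.uint8);c[:a.shape[0],:a.shape[1]]=a;c[:b.shape[0],470:470+b.shape[1]]=b;cv2.imwrite('pics/f1.png',cv2.resize(c,(600,600)))
E
```

```text
bat (array([ 0.4166185 , -0.3031157 , -0.04911941]), np.float64(0.00550193257473064))
mat (array([ 0.42413175, -0.30262251,  0.02234035]), np.float64(0.0007232168801767723))
rack (array([0.58470264, 0.02879394, 0.16341282, 0.0078311 ]), np.float64(0.033916560428230345))
racksc (array([0.58717133, 0.03065883, 0.16035115, 0.00659486]), np.float64(0.021446574590683384))
tile (array([ 0.42175584,  0.3210402 , -0.24150244]), np.float64(0.12949504380254376))
reader (array([ 0.41145088,  0.30207355, -0.16537626]), np.float64(0.2313725973519646))
```

View pics/f1.png

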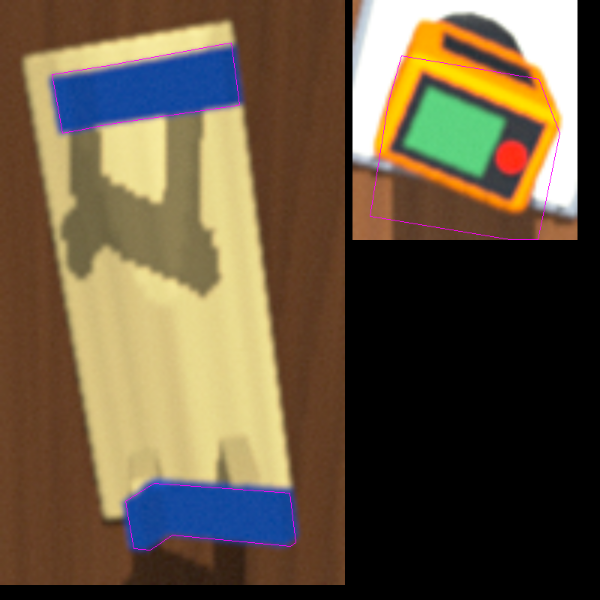

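The rack fit traces both notches well, and the scene camera agrees to 2.5 mm. The reader fit is off because its shadow got into the mask, so I'll redo it from close by later. Now the batten.

```bash
cat >> h.py <<'E'
TK=pose([.5855,.0295,.162])@TN
def place_pose(x,y,z): # batten origin in notch frame -> TCP pose, TCP 24 mm above underside
    o=ap(TK,[x,y,z+.024]); r=TK[:3,:3]
    return o,R.from_matrix(np.c_[r[:,1],r[:,0],-r[:,2]]).as_quat()
E
python3 - <<'E'
from h import *
q=down(-.049);p=np.array([.4166,-.3031,.030])
move_gripper(.085,30); move_ptp(p+[0,0,.07],q); movel(p,q,.12); print(read_ft_force())
move_gripper(.0,40); print('gap',read_finger_gap(),read_eef_pos(),read_ft_force())
movel(p+[0,0,.17],q,.2); print(read_ft_force(),read_finger_gap())
o,qq=place_pose(.001,0,.10)
j=inverse_kinematics(o,qq);print(np.round(j,2),o)
move_ptp(o,qq); snap('wrist','hold.png');np.save('Ph.npy',camera_params('wrist'),allow_pickle=True);print(read_time_s(),read_finger_gap(),read_ft_force(),np.round(read_qpos(),2))
for z in (.03,.0): print(inverse_kinematics(*place_pose(.001,0,z)))
snap('scene','hold_s.png')
a,b=cv2.imread('pics/hold.png'),cv2.imread('pics/hold_s.png'); cv2.imwrite('pics/hold2.png',np.hstack([cv2.resize(a[0:300,100:500],(400,300)),cv2.resize(b[180:330,180:380],(400,300))]))
E
```

```text
[0.59755772 0.56012335 0.10521749]
gap 0.0001824652613150254 [ 0.41654795 -0.30305085  0.0299475 ] [-0.55709802  0.0446232  -0.39930631]
[-0.05233466  0.951749   -0.23264   ] 0.00024842522636459616
[ 0.34 -0.11 -0.41  2.39 -0.38  0.26  0.42] [0.51611619 0.01816045 0.17714843]
11.3333 -0.00014945507817397353 [ 0.90397084  0.18207182 -0.04621097] [ 0.34 -0.11 -0.4   2.39 -0.38  0.26  0.42]
[ 0.18969214  0.09485917 -0.29088161  2.36098285 -0.16466702  0.08122691
  0.23054334]
[-0.33553088  0.16675056  0.25129969  2.35952845 -1.44768255  0.07708063
  1.48462158]
```

View pics/hold2.png

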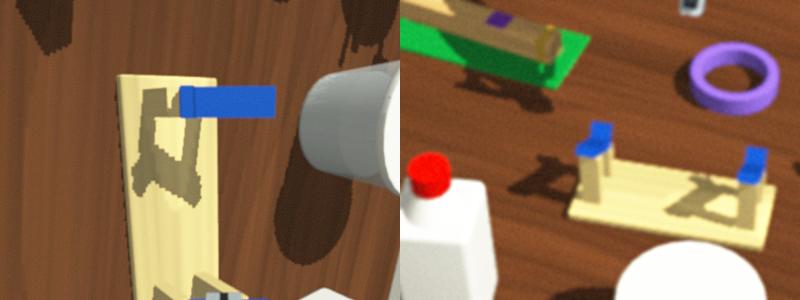

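Missed: the gap is 0 and the batten is still on the mat. I'll look at the full scene.

Run:
```python
from h import *
print(read_eef_pos(),R.from_quat(read_tcp_rot()).as_matrix().round(2))
P=camera_params('scene'); print(proj(P,[read_eef_pos()]))
snap('side','hold_d.png')
a,b=cv2.imread('pics/hold_s.png'),cv2.imread('pics/hold_d.png')
cv2.imwrite('pics/both.png',np.hstack([a[0:480,0:400],b[0:480,0:400]]))
```

```text
[0.51706318 0.01704251 0.17768634] [[-0.16  0.81  0.57]
 [ 0.99  0.13  0.09]
 [ 0.    0.57 -0.82]]
[[323.66474612 195.25476146]]
```

View pics/both.png

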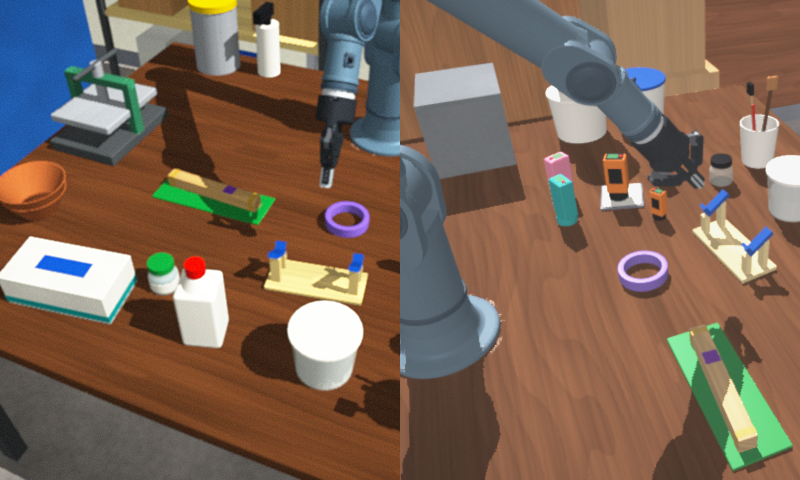

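Run:
```python
from h import *
Pa,Pb=camera_params('scene'),camera_params('side')
t=np.array(read_eef_pos());r=R.from_quat(read_tcp_rot()).as_matrix()
for s in(-.04,-.02,0,.019): print(s,proj(Pa,[t+r[:,2]*s]).round(),proj(Pb,[t+r[:,2]*s]).round())
a,b=cv2.imread('pics/hold_s.png'),cv2.imread('pics/hold_d.png')
x=cv2.resize(a[100:250,270:400],None,fx=4,fy=4);y=cv2.resize(b[110:235,230:325],None,fx=4,fy=4)
c=np.zeros((600,800,3),np.uint8);c[:600,:400]=x[:600,:400];c[:500,410:790]=y[:500,:380];cv2.imwrite('pics/tip.png',c)
```

```text
-0.04 [[327. 175.]] [[294. 178.]]
-0.02 [[325. 185.]] [[299. 184.]]
0 [[324. 195.]] [[305. 190.]]
0.019 [[322. 205.]] [[310. 195.]]
```

View pics/tip.png

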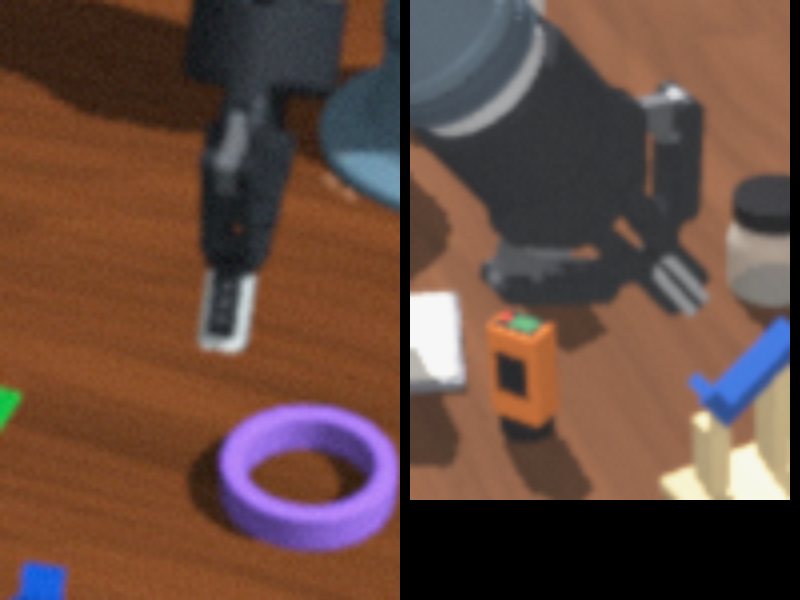

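Both cameras put the closed fingertips about 31 mm short of where the reported TCP would have them, so the jaws closed just above the batten. I'll check the offset by lightly touching the batten's top, and check placing reach with the correction.

Run:
```python
from h import *
r=TK[:3,:3]
for L in(.028,.031,.034):
  for f in(1,-1):
    for z in(.1,.05,.02,0):
        o,_=place_pose(.001,0,z); M=np.c_[f*r[:,1],f*r[:,0],-r[:,2]]
        j=inverse_kinematics(o+L*M[:,2],R.from_matrix(M).as_quat()); print(L,f,z,None if j is None else np.round(j,2))
# probe batten top with closed jaws
j=inverse_kinematics([.4166,-.3031,.13],down(-.049));print(np.round(j,2)); move_ptp([.4166,-.3031,.13],down(-.049))
movel([.4166,-.3031,.034],speed=.15); f0=read_ft_force()[2]
for z in np.arange(.032,-.008,-.0015):
    movel([.4166,-.3031,z],speed=.05); f=read_ft_force()[2]-f0
    if abs(f)>1.0: break
print('contact',z,f,read_eef_pos()); movel([.4166,-.3031,.06],speed=.15); print(read_time_s(),np.round(read_qpos(),2))
```

```text
0.028 1 0.1 [ 0.35 -0.02 -0.44  2.38 -0.31  0.18  0.37]
0.028 1 0.05 [ 0.14  0.12 -0.25  2.36 -0.19  0.06  0.25]
0.028 1 0.02 [ 0.48  0.24 -0.6   2.32  1.45  0.08 -1.33]
0.028 1 0 [ 0.85  0.45 -1.02  2.29  1.67  0.29 -1.43]
0.028 -1 0.1 [ 0.57 -0.02 -0.64  2.37 -0.33  0.18 -2.75]
0.028 -1 0.05 [-0.69  0.11  0.62  2.39 -1.11  0.12 -2.  ]
0.028 -1 0.02 [ 0.48  0.24 -0.6   2.32  1.45  0.08  1.81]
0.028 -1 0 [ 0.85  0.45 -1.02  2.29  1.67  0.29  1.71]
0.031 1 0.1 [ 0.36 -0.01 -0.44  2.38 -0.3   0.17  0.36]
0.031 1 0.05 [ 0.13  0.12 -0.23  2.36 -0.2   0.06  0.26]
0.031 1 0.02 [ 0.46  0.25 -0.59  2.32  1.52  0.09 -1.4 ]
0.031 1 0 [ 0.84  0.46 -1.02  2.28  1.69  0.3  -1.44]
0.031 -1 0.1 [ 0.5  -0.01 -0.58  2.37 -0.3   0.17 -2.78]
0.031 -1 0.05 [-0.62  0.11  0.55  2.39 -1.14  0.11 -1.97]
0.031 -1 0.02 [ 0.46  0.25 -0.59  2.32  1.52  0.09  1.74]
0.031 -1 0 [ 0.84  0.46 -1.02  2.28  1.69  0.3   1.7 ]
0.034 1 0.1 [ 0.35 -0.01 -0.44  2.38 -0.28  0.17  0.34]
0.034 1 0.05 [-0.14  0.12  0.04  2.36 -0.74  0.06  0.8 ]
0.034 1 0.02 [ 0.67  0.31 -0.81  2.31  1.56  0.16 -1.4 ]
0.034 1 0 [ 0.84  0.47 -1.02  2.28  1.7   0.31 -1.45]
0.034 -1 0.1 [ 0.42 -0.   -0.5   2.37 -0.28  0.17 -2.8 ]
0.034 -1 0.05 [-0.49  0.12  0.42  2.38 -1.13  0.1  -1.97]
0.034 -1 0.02 [ 0.67  0.31 -0.81  2.31  1.56  0.16  1.74]
0.034 -1 0 [ 0.84  0.47 -1.02  2.28  1.7   0.31  1.69]
[ 0.52  0.23  0.04  2.   -0.01  0.91  0.51]
contact 0.032 -1.6593536741504953 [ 0.41722302 -0.30350438  0.03283312]
14.0583 [ 0.52  0.33  0.03  2.04 -0.02  0.77  0.51]
```

Run:
```python
from h import *
movel([.4166,-.3031,.036],speed=.15); pause(.2); f0=read_ft_force()[2]
for z in np.arange(.033,-.006,-.0015):
    movel([.4166,-.3031,z],speed=.05); pause(.08); f=read_ft_force()[2]-f0
    if f>2: break
print('contact',z,f,f0,read_eef_pos()); movel([.4166,-.3031,.08],speed=.2); print(read_time_s())
```

```text
contact 0.017999999999999988 11.682175963144696 -0.3812285847085584 [ 0.41696679 -0.30331025  0.01960578]
18.6917
```

```bash
cat >> h.py <<'E'
def hp(x,y,z,off=-.013): # reported TCP for batten origin at notch coords (batten held)
    r=TK[:3,:3]; return ap(TK,[x,y,z+off]),R.from_matrix(np.c_[r[:,1],r[:,0],-r[:,2]]).as_quat()
E
python3 - <<'E'
from h import *
q=down(-.049);p=np.array([.4166,-.3031,-.007])
move_gripper(.085,30); movel(p,q,.15); pause(.1); print(read_eef_pos(),read_ft_force())
move_gripper(.0,40); print('gap',read_finger_gap(),read_eef_pos(),read_ft_force())
movel(p+[0,0,.2],q,.2); pause(.1);print(read_ft_force(),read_finger_gap(),np.round(read_qpos(),2))
for z in(.1,.05,.02,0): 
    j=inverse_kinematics(*hp(.001,0,z));print(z,None if j is None else np.round(j,2))
jh=inverse_kinematics(*hp(.001,0,0)); np.save('jh.npy',jh)
print(read_time_s())
E
```

```text
[ 0.41775192 -0.30390216 -0.0058002 ] [ 0.11150019 -0.29861963 -0.02226878]
gap 0.029236758851423274 [ 0.41721479 -0.30341798 -0.00648941] [ 0.82866168 -0.11871413  4.00942847]
[-0.35038117  0.121583   -1.23531405] 0.02935551684280651 [ 0.51  0.15  0.04  1.95 -0.01  1.05  0.51]
0.1 [ 0.24 -0.   -0.33  2.38 -0.27  0.16  0.33]
0.05 [-0.09  0.13 -0.01  2.36 -0.73  0.06  0.78]
0.02 [ 1.03  0.55 -1.24  2.29  1.63  0.41 -1.32]
0 [ 1.01  0.65 -1.24  2.27  1.72  0.49 -1.35]
22.1083
```

The batten is held (gap 29.2 mm). Placing needs a certain elbow branch, so I'll identify the kinematics from IK samples and plan a clear joint path.

```bash
cat >> h.py <<'E'
from scipy.optimize import least_squares
import itertools,os
LO=np.array([-2.61,-.41,-1.48,0,-1.57,.05,-2.85]);HI=np.array([2.61,2.15,1.57,2.5,4.71,1.97,2.85])
def fk(q,m):
    s=m['s'];t=m['t'];A=np.eye(3);p=np.array([0,0,t[0]])
    for i,ax in enumerate('zyzyzyz'):
        A=A@R.from_euler(ax,s[i]*q[i]).as_matrix()
        if i in(1,3,5): k=(i+1)//2; p=p+A@np.array([t[2*k+2],0,t[k]])
    return p,A@R.from_euler('z',m['o']).as_matrix()
def rerr(A,B): return R.from_matrix(A.T@B).as_rotvec()
E
python3 - <<'E'
from h import *
rng=np.random.default_rng(0);D=[]
while len(D)<25:
    p=[rng.uniform(.4,.6),rng.uniform(-.3,.3),rng.uniform(.1,.35)];r=R.from_euler('xyz',[np.pi+rng.uniform(-.4,.4),rng.uniform(-.5,.5),rng.uniform(-1,1)])
    j=inverse_kinematics(p,r.as_quat())
    if j is not None: D.append((np.array(p),r.as_matrix(),np.array(j)))
best=None
for sg in itertools.product((1,-1),repeat=4):
    s=[sg[0],1,sg[1],1,sg[2],1,sg[3]]
    def res(x):
        m=dict(s=s,t=x[:9],o=x[9]);return np.concatenate([np.r_[a-p,.3*rerr(B,A)] for p,A,j in D for a,B in[fk(j,m)]])
    for o in(0,np.pi/2,np.pi,-np.pi/2):
        x0=np.r_[.3,.3,.3,.2,0,0,0,0,0,o]
        c=np.abs(res(x0)).mean()
        if best is None or c<best[0]: best=(c,s,x0,res)
c,s,x0,res=best; 
r=least_squares(res,x0); print(c,s,r.x.round(4),np.abs(r.fun).max())
np.save('m.npy',dict(s=s,t=r.x[:9],o=r.x[9]),allow_pickle=True)
E
```

```text
0.05266195826705305 [-1, 1, -1, 1, -1, 1, -1] [ 0.2924  0.4413  0.4945  0.284   0.051  -1.5451 -0.007   0.5667  0.0342
  1.5708] 0.06278922145482194
```

```bash
cat >> h.py <<'E'
def fk(q,m):
    s=m['s'];t=m['t'].reshape(4,3);A=np.eye(3);p=t[0]
    for i,ax in enumerate('zyzyzyz'):
        A=A@R.from_euler(ax,s[i]*q[i]).as_matrix()
        if i in(1,3,5): p=p+A@t[(i+1)//2]
    return p,A@R.from_euler('z',m['o']).as_matrix()
E
python3 - <<'E'
from h import *
rng=np.random.default_rng(0);D=[]
while len(D)<40:
    p=[rng.uniform(.4,.6),rng.uniform(-.3,.3),rng.uniform(.1,.35)];r=R.from_euler('xyz',[np.pi+rng.uniform(-.4,.4),rng.uniform(-.5,.5),rng.uniform(-1,1)])
    j=inverse_kinematics(p,r.as_quat())
    if j is not None: D.append((np.array(p),r.as_matrix(),np.array(j)))
s=[-1,1,-1,1,-1,1,-1]
def res(x):
    m=dict(s=s,t=x[:12],o=x[12]);return np.concatenate([np.r_[a-p,.3*rerr(B,A)] for p,A,j in D for a,B in[fk(j,m)]])
r=least_squares(res,np.r_[0,0,.3,0,0,.45,0,0,.5,0,0,.28,np.pi/2],loss='soft_l1',f_scale=.003)
F=res(r.x).reshape(-1,6);print(r.x.round(4));print('pos',np.abs(F[:,:3]).max(1).round(4),'rot',np.abs(F[:,3:]).max(1).round(4))
np.save('m.npy',dict(s=s,t=r.x[:12],o=r.x[12]),allow_pickle=True)
m=np.load('m.npy',allow_pickle=True).item();a,A=fk(read_qpos(),m);print(a-read_eef_pos(),rerr(A,R.from_quat(read_tcp_rot()).as_matrix()))
E
```

```text
[-0.0000e+00  0.0000e+00  3.0030e-01  0.0000e+00 -2.1200e-02  4.9140e-01
  0.0000e+00 -1.9700e-02  5.0660e-01  0.0000e+00 -4.0000e-04  3.3990e-01
  1.5708e+00]
pos [0. 0. 0. 0. 0. 0. 0. 0. 0. 0. 0. 0. 0. 0. 0. 0. 0. 0. 0. 0. 0. 0. 0. 0.
 0. 0. 0. 0. 0. 0. 0. 0. 0. 0. 0. 0. 0. 0. 0. 0.] rot [0. 0. 0. 0. 0. 0. 0. 0. 0. 0. 0. 0. 0. 0. 0. 0. 0. 0. 0. 0. 0. 0. 0. 0.
 0. 0. 0. 0. 0. 0. 0. 0. 0. 0. 0. 0. 0. 0. 0. 0.]
[-9.00390873e-14 -7.23920923e-13  2.42059151e-12] [ 2.10983153e-16 -1.89189239e-16  2.76887635e-13]
```

```bash
cat >> h.py <<'E'
from scipy.spatial.transform import Slerp
def ik(p,q,seed,w=.02,mid=None):
    m=np.load('m.npy',allow_pickle=True).item();A=R.from_quat(q).as_matrix()
    mg=np.array([.1,.1,.05,.05,.1,.04,.1])
    def f(x):
        a,B=fk(x,m);return np.r_[10*(a-p),3*rerr(B,A),w*.1*(x-seed)]
    x=least_squares(f,np.clip(seed,LO+mg+1e-3,HI-mg-1e-3),bounds=(LO+mg,HI-mg)).x
    a,B=fk(x,m);return x,np.linalg.norm(a-p),np.linalg.norm(rerr(B,A))
def line(A,B,seed,n):
    S=Slerp([0,1],R.from_quat([A[1],B[1]]));out=[]
    for t in np.linspace(0,1,n+1)[1:]:
        x,e,g=ik((1-t)*np.array(A[0])+t*np.array(B[0]),S(t).as_quat(),seed);out.append((x,e,g));seed=x
    return out
E
python3 - <<'E'
from h import *
H=hp(.001,0,0); now=(np.array(read_eef_pos()),read_tcp_rot()); qn=np.array(read_qpos())
print('jh',np.load('jh.npy').round(2))
def tilt(P,q,deg):return
up=hp(.001,0,.1); 
mid=(np.array(up[0])+[-.06,0,.10],down(.162))
for seed in (np.load('jh.npy'),qn,np.r_[-.6,.3,.6,2.3,-1.5,.3,1.5],np.r_[-1.,.6,1.2,2.3,-1.7,.45,1.4]):
    x,e,g=ik(*H,seed);print('home',x.round(2),round(e,4),round(g,4))
    out=line(H,up,x,8); o2=line(up,mid,out[-1][0],10); o3=line(mid,(now[0]+[0,0,.1],now[1]),o2[-1][0],10)
    al=[(x,e,g)]+out+o2+o3; J=np.array([a[0] for a in al])
    print(' maxerr',max(a[1] for a in al).round(4),max(a[2] for a in al).round(4),'step',np.abs(np.diff(J,axis=0)).max(0).round(2)); print(J[[0,8,18,28]].round(2), qn.round(2)); print('q6min',J[:,5].min())
E
```

```text
jh [ 1.01  0.65 -1.24  2.27  1.72  0.49 -1.35]
home [ 1.01  0.65 -1.24  2.27  1.72  0.49 -1.35] 0.0 0.0
 maxerr 0.0 0.0 step [0.09 0.13 0.05 0.04 0.58 0.12 0.53]
[[ 1.01  0.65 -1.24  2.27  1.72  0.49 -1.35]
 [ 1.34  0.14 -1.43  2.35  0.4   0.18 -0.26]
 [ 1.1   0.19 -1.32  1.92  0.2   1.18 -0.13]
 [ 1.55  0.19 -1.1   1.79  0.18  1.28  0.36]] [ 0.51  0.15  0.04  1.95 -0.01  1.05  0.51]
q6min 0.17653363680856282
home [-0.28  0.26  0.2   2.3  -1.47  0.09  1.5 ] 0.0048 0.0337
 maxerr 0.0048 0.0337 step [0.14 0.05 0.15 0.04 0.37 0.12 0.36]
[[-0.28  0.26  0.2   2.3  -1.47  0.09  1.5 ]
 [-0.69 -0.05  0.59  2.42 -0.11  0.16  0.19]
 [-0.65  0.01  0.53  1.98 -0.    1.15  0.04]
 [-0.3   0.06  0.89  1.86 -0.05  1.25  0.56]] [ 0.51  0.15  0.04  1.95 -0.01  1.05  0.51]
q6min 0.09000000000000001
home [-0.28  0.26  0.2   2.3  -1.47  0.09  1.5 ] 0.0048 0.0337
 maxerr 0.0048 0.0337 step [0.14 0.05 0.15 0.04 0.37 0.12 0.36]
[[-0.28  0.26  0.2   2.3  -1.47  0.09  1.5 ]
 [-0.69 -0.05  0.59  2.42 -0.11  0.16  0.19]
 [-0.65  0.01  0.53  1.98 -0.    1.15  0.04]
 [-0.3   0.06  0.89  1.86 -0.05  1.25  0.56]] [ 0.51  0.15  0.04  1.95 -0.01  1.05  0.51]
q6min 0.09000000000000001
home [-0.28  0.26  0.2   2.3  -1.47  0.09  1.5 ] 0.0048 0.0337
 maxerr 0.0048 0.0337 step [0.14 0.05 0.15 0.04 0.37 0.12 0.36]
[[-0.28  0.26  0.2   2.3  -1.47  0.09  1.5 ]
 [-0.69 -0.05  0.59  2.42 -0.11  0.16  0.19]
 [-0.65  0.01  0.53  1.98 -0.    1.15  0.04]
 [-0.3   0.06  0.89  1.86 -0.05  1.25  0.56]] [ 0.51  0.15  0.04  1.95 -0.01  1.05  0.51]
q6min 0.09000000000000001
```

Run:
```python
from h import *
m=np.load('m.npy',allow_pickle=True).item();qn=np.array(read_qpos())
H=hp(.003,0,.004,-.0125);up=hp(.003,0,.09,-.0125);mid=(np.array(up[0])+[-.06,0,.10],down(.162))
x,e,g=ik(*H,np.load('jh.npy')); o1=line(H,up,x,8);o2=line(up,mid,o1[-1][0],8)
jm=o2[-1][0]
pts=[fk(qn+(jm-qn)*t,m) for t in np.linspace(0,1,9)]
print(np.array([a for a,_ in pts]).round(2).tolist(),[round(-B[2,2],2) for _,B in pts])
J=[a[0] for a in o2][::-1]
print(max(a[2] for a in o1+o2),max(a[1] for a in o1+o2))
if min(a[2] for a,_ in pts)>.15 and min(-B[2,2] for _,B in pts)>.85:
    move_j(jm)
    for j in J[2::3]+[o1[-1][0]]: move_j(j)
    print(read_time_s(),read_eef_pos()-up[0],read_finger_gap()); 
    try: movel(hp(.003,0,.02,-.0125)[0],hp(.003,0,.02)[1],.06)
    except MotionError as ex:
        print(ex)
        for j in [a[0] for a in o1][::-1][1:-1]: move_j(j)
    pause(.2);print(read_time_s(),np.round(read_qpos(),2),read_eef_pos(),read_ft_force(),read_finger_gap())
    snap('scene','pre_s.png');snap('side','pre_d.png');snap('wrist','pre_w.png')
    a,b,c=[cv2.imread(f'pics/pre_{k}.png') for k in 'sdw']
    cv2.imwrite('pics/pre.png',np.hstack([cv2.resize(a[170:320,230:400],(453,400)),cv2.resize(b[140:300,240:390],(347,400))]))
```

```text
[[0.42, -0.3, 0.19], [0.43, -0.26, 0.19], [0.45, -0.22, 0.19], [0.46, -0.18, 0.19], [0.47, -0.14, 0.19], [0.48, -0.1, 0.2], [0.48, -0.06, 0.21], [0.48, -0.02, 0.22], [0.48, 0.02, 0.24]] [np.float64(1.0), np.float64(1.0), np.float64(1.0), np.float64(1.0), np.float64(1.0), np.float64(1.0), np.float64(1.0), np.float64(1.0), np.float64(1.0)]
1.9736728373422956e-06 1.5223363862163077e-06
24.9417 [2.37458073e-03 4.39218484e-05 1.81959499e-03] 0.02926673943712844
26.4583 [ 0.61  0.3  -0.75  2.3   1.57  0.14 -1.42] [0.58376865 0.02899587 0.0831237 ] [-0.29745219  0.41080573 -1.1009067 ] 0.02939549633930552
```

View pics/pre.png

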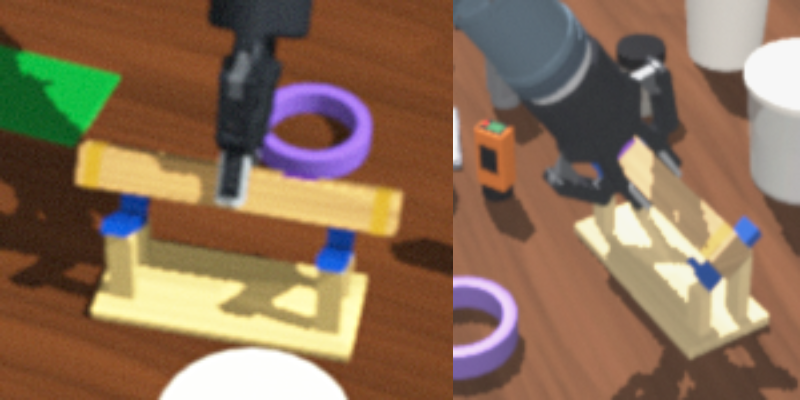

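The batten is above both notches, aligned with the rack and about centred. Next I lower it until it touches, then release.

Run:
```python
from h import *
f0=np.array(read_ft_force())
for z in np.r_[.012,.006,np.arange(.004,-.007,-.0015)]:
    movel(*hp(.003,0,z,-.0125),.04); pause(.08); f=np.array(read_ft_force())-f0
    if np.linalg.norm(f)>4: break
n=TK[:3,:3];print('z',z,f.round(1),(n.T@f).round(1),'meas notch',((np.array(read_eef_pos())-TK[:3,3])@n).round(4))
snap('scene','pl_s.png');snap('side','pl_d.png')
print(read_time_s())
```

```text
z -0.0005000000000000004 [-13.8  -2.1  19.3] [-0.4  0.1 23.8] meas notch [ 0.0031 -0.     -0.012 ]
28.8583
```

Run:
```python
from h import *
movel(*hp(.003,0,.0008,-.0125),.04); move_gripper(.06); pause(.1); print(read_ft_force())
movel(*hp(.003,0,.075,-.0125),.15); 
H=np.array(hp(0,0,.1)[0]);
snap('scene','rel_s.png');snap('side','rel_d.png')
P=[camera_params('scene'),camera_params('side')]
def bat(p): # x,y,z in notch frame, free small
    T=TK.copy();T[:3,3]=ap(TK,[p[0],p[1],p[2]]);return [ap(T,box(-.015,.015,-.12,.12,0,.03))]
for im,Pc in(('rel_s',P[0]),('rel_d',P[1])):
    I=cv2.imread(f'pics/{im}.png');h=cv2.cvtColor(I,cv2.COLOR_BGR2HSV);m=cv2.inRange(h,(120,60,40),(165,255,255))
    u=proj(Pc,[ap(TK,[-.0015,.045,.03])])[0]; x,y=u.astype(int);k=np.zeros_like(m);k[y-14:y+14,x-14:x+14]=m[y-14:y+14,x-14:x+14]
    M=cv2.moments(k,True); print(im,'patch expected',u.round(1),'seen',None if M['m00']==0 else (M['m10']/M['m00'],M['m01']/M['m00'],M['m00']))
    v=I.copy();
    for X in bat([-.0015,0,0]):
        cv2.polylines(v,[np.int32(cv2.convexHull(proj(Pc,X).astype(np.float32)))],True,(255,0,255),1)
    cv2.imwrite(f'pics/ov_{im}.png',v)
a,b=[cv2.imread(f'pics/ov_{k}.png') for k in('rel_s','rel_d')]
cv2.imwrite('pics/rel.png',np.hstack([cv2.resize(a[170:320,230:400],(453,400)),cv2.resize(b[140:300,240:390],(347,400))]))
print(read_time_s(),read_qpos().__class__,np.round(read_qpos(),2))
```

```text
[ 0.29293895  0.48840495 -0.0092579 ]
rel_s patch expected [340.3 245.8] seen (342.7305389221557, 235.562874251497, 167.0)
rel_d patch expected [315.  204.6] seen (314.4695652173913, 203.0608695652174, 115.0)
30.8583 <class 'numpy.ndarray'> [ 1.03  0.2  -1.15  2.33  0.82  0.16 -0.67]
```

View pics/rel.png

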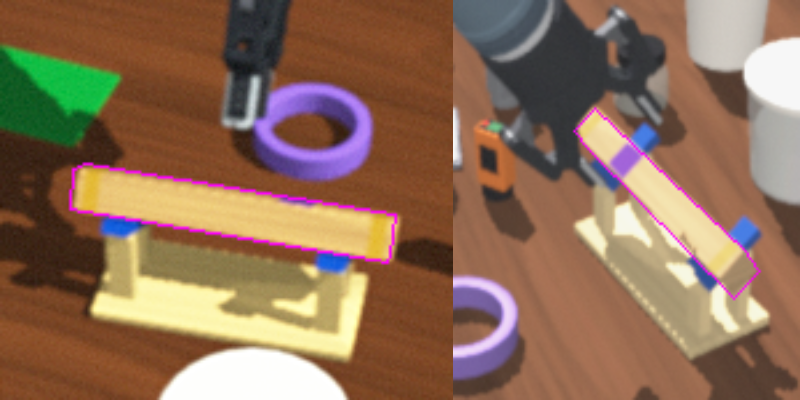

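The batten is home: the predicted outline for x = -1.5 mm overlays it in both views. Now the reader, fitted with tighter masks.

Run:
```python
from h import *
P=np.load('Pr.npy',allow_pickle=True).item();I=cv2.imread('pics/w_reader.png')
c=np.array([at_z(P,p,.116)[:2] for p in[(314.2,179),(354.8,195.7),(346.5,225.7),(298.5,206.7)]]);print('top picks',c.mean(0).round(4),np.linalg.norm(np.diff(c,axis=0),axis=1).round(4),np.arctan2(*(c[1]-c[0])[::-1]),np.arctan2(*(c[2]-c[3])[::-1]))
t=np.array([at_z(P,p,.008)[:2] for p in[(303,120),(389,143),(363,227),(282,207)]]);print('tile picks',t.mean(0).round(4),np.linalg.norm(np.diff(t,axis=0),axis=1).round(4),np.arctan2(*(t[1]-t[0])[::-1]))
f=lambda p:[ap(pose(p,.008),box(-.025,.025,-.017,.017,.018,.108))]
for nm,im,Pc,roi in(('w',I,P,(285,150,370,232)),('s',cv2.imread('pics/scene0.png'),camera_params('scene'),(455,210,500,280)),('d',cv2.imread('pics/side0.png'),camera_params('side'),(195,145,238,205))):
    for lo in((4,200,170),(4,200,120)): print(nm,fit(im,Pc,roi,lo,(22,255,255),f,[.415,.312,-.25]))
s=snap('side')[0][:,:,::-1].copy();
print('now side',fit(s,camera_params('side'),(195,145,238,205),(4,200,120),(22,255,255),f,[.415,.312,-.25]))
print(read_time_s())
```

```text
top picks [0.413  0.3118] [0.0378 0.0278 0.0455] -0.38646157728595415 -0.38201766177269275
tile picks [0.4206 0.3174] [0.0968 0.0991 0.0966] -0.24633245345130764
w (array([ 0.41257576,  0.31371966, -0.38856328]), np.float64(0.047660081072104885))
w (array([ 0.41228743,  0.31376351, -0.39604466]), np.float64(0.0473477644724782))
s (array([ 0.40889082,  0.32077456, -0.11926055]), np.float64(0.20633924834866765))
s (array([ 0.41331215,  0.31675025, -0.37110352]), np.float64(0.07544510022602324))Traceback (most recent call last):
  File "<stdin>", line 7, in <module>
  File "h.py", line 30, in fit
    k[:]=0; cv2.fillPoly(k,[cv2.convexHull(np.vstack(cs))],255)
                                           ~~~~~~~~~^^^^
    return _nx.concatenate(arrs, 0, dtype=dtype, casting=casting)
           ~~~~~~~~~~~~~~~^^^^^^^^^^^^^^^^^^^^^^^^^^^^^^^^^^^^^^^
ValueError: need at least one array to concatenate
```

```bash
cat >> h.py <<'E'
m=np.load('m.npy',allow_pickle=True).item()
RX,RYAW,ZG=np.array([.4127,.3142]),-.39,.045
G=(np.r_[RX,ZG],down(RYAW+np.pi/2))
def read_pose(extra,phi):
    r=TK[:3,:3]; y=np.cos(phi)*r[:,0]+np.sin(phi)*r[:,1]; z=-r[:,2]
    return ap(TK,[-.0015,.045,.03+.04+ZG-.008+extra]),R.from_matrix(np.c_[np.cross(y,z),y,z]).as_quat()
E
python3 - <<'E'
from h import *
g0,e,_=ik(G[0]+[0,0,.16],G[1],np.r_[-.66,.06,0,1.81,0,1.27,.45]);print('above reader',g0.round(2),e)
for phi in np.arange(0,np.pi,np.pi/8).tolist()+[np.pi]:
    for s3 in(0,.8,-.8):
        x,e,g=ik(*read_pose(0,phi),np.r_[-.2-s3,.1,s3,2.3,0,.2,phi-np.pi/2*0])
        L=line(read_pose(0,phi),read_pose(.08,phi),x,6)
        if max(a[1] for a in L)<1e-3 and e<1e-3 and max(a[2] for a in L)<.005:
            J=np.array([x]+[a[0] for a in L]);print(round(phi,2),s3,x.round(2),J[-1].round(2),'step',np.abs(np.diff(J,axis=0)).max().round(2),'q6',J[:,5].min().round(2),'dist',np.abs(J[-1]-g0).max().round(2))
E
```

```text
above reader [-0.7   0.15 -0.04  1.92  0.01  1.07  0.45] 2.534954833386819e-08
```

Run:
```python
from h import *
def best(P,seeds):
    b=None
    for s in seeds:
        x,e,g=ik(*P,s)
        if b is None or e+g<b[0]: b=(e+g,x)
    return b
seeds=lambda phi:[np.r_[-.2-s,.1,s,2.3,q5,.2,q7] for s in(0,.9,-.9) for q5 in(0,1.5) for q7 in(phi-np.pi/2, phi-np.pi,phi)]
for phi in(0,.8,1.6,2.4,3.1):
    for dx in(0,.04,.08):
        P=read_pose(0,phi);c,x=best((P[0]+[0,0,dx],P[1]),seeds(phi));print(round(phi,2),dx,round(c,4),x.round(2))
```

```text
0 0 0.0 [ 0.64 -0.07 -0.82  2.39 -0.17  0.2   0.12]
0 0.04 0.0 [-1.06 -0.31  0.75  2.41  0.7   0.42 -0.67]
0 0.08 0.0 [-0.15 -0.23 -0.06  2.33  0.05  0.42 -0.1 ]
0.8 0 0.0 [ 0.64 -0.07 -0.82  2.39 -0.17  0.2   0.92]
0.8 0.04 0.0 [-1.06 -0.31  0.75  2.41  0.7   0.42  0.13]
0.8 0.08 0.0 [-0.15 -0.23 -0.06  2.33  0.05  0.42  0.7 ]
1.6 0 0.0 [ 0.64 -0.07 -0.82  2.39 -0.17  0.2   1.72]
1.6 0.04 0.0 [-1.06 -0.31  0.75  2.41  0.7   0.42  0.93]
1.6 0.08 0.0 [-0.15 -0.23 -0.06  2.33  0.05  0.42  1.5 ]
2.4 0 0.0 [ 0.64 -0.07 -0.82  2.39 -0.17  0.2   2.52]
2.4 0.04 0.0 [-1.05 -0.31  0.75  2.41  0.7   0.42  1.73]
2.4 0.08 0.0 [-0.15 -0.23 -0.06  2.33  0.05  0.42  2.3 ]
3.1 0 0.0 [-1.01 -0.18  0.76  2.45  0.67  0.26  2.44]
3.1 0.04 0.0 [-1.05 -0.31  0.75  2.41  0.7   0.42  2.43]
3.1 0.08 0.0 [-0.79 -0.31  0.49  2.36  0.46  0.49  2.64]
```

Run:
```python
from h import *
g0,e,_=ik(G[0]+[0,0,.16],G[1],np.r_[-.66,.06,0,1.81,0,1.27,.45])
qn=np.array(read_qpos()); P=read_pose(0,.8)
n=TK[:3,2]; 
W,e1,_=ik(np.array(read_eef_pos())+[-.05,0,.10],down(.162),np.r_[.8,.1,-.9,1.9,.2,1.1,0]); print(W.round(2),e1)
for A,B in((qn,W),(W,g0)):
    print(np.array([fk(A+(B-A)*t,m)[0] for t in np.linspace(0,1,7)]).round(3).tolist())
h8,e,_=ik(P[0]+[0,0,.08],P[1],g0); L=line((P[0]+[0,0,.08],P[1]),P,h8,6)
print('read',h8.round(2),e,[ (a[0].round(2).tolist(),round(a[1]+a[2],4)) for a in L[::5]],'step',np.abs(np.diff([h8]+[a[0] for a in L],axis=0)).max())
for t in np.linspace(0,1,7):
    p,A=fk(g0+(h8-g0)*t,m);l=p+A[:,2]*(ZG-.008);print('lens',l.round(3),'notch',((l-TK[:3,3])@TK[:3,:3]).round(3))
np.save('plan.npy',dict(g0=g0,h8=h8,L=[a[0] for a in L],W=W),allow_pickle=True)
```

```text
[ 0.72  0.19 -0.93  1.9   0.17  1.14 -0.1 ] 2.4206456148713176e-08
[[0.552, 0.024, 0.128], [0.562, -0.002, 0.137], [0.561, -0.017, 0.148], [0.554, -0.022, 0.161], [0.54, -0.016, 0.178], [0.523, 0.0, 0.2], [0.502, 0.024, 0.228]]
[[0.502, 0.024, 0.228], [0.499, 0.074, 0.219], [0.49, 0.124, 0.212], [0.477, 0.173, 0.208], [0.46, 0.222, 0.205], [0.439, 0.269, 0.204], [0.413, 0.314, 0.205]]
read [-0.43 -0.25  0.18  2.35  0.21  0.44  0.56] 9.234217633233299e-08 [([-0.43, -0.23, 0.18, 2.36, 0.22, 0.4, 0.55], np.float64(0.0)), ([-0.4, -0.1, 0.17, 2.43, 0.27, 0.21, 0.49], np.float64(0.0))] step 0.040376285464119394
lens [0.413 0.314 0.168] notch [-0.049  0.309  0.148]
lens [0.448 0.275 0.172] notch [-0.024  0.264  0.135]
lens [0.477 0.233 0.178] notch [-0.002  0.218  0.126]
lens [0.501 0.19  0.185] notch [0.016 0.172 0.123]
lens [0.519 0.148 0.193] notch [0.03  0.127 0.123]
lens [0.531 0.106 0.202] notch [0.039 0.085 0.128]
lens [0.537 0.067 0.211] notch [0.044 0.045 0.136]
```

Run:
```python
from h import *
p=np.load('plan.npy',allow_pickle=True).item()
move_j(p['W']);move_gripper(.07,40);move_j(p['g0']);movel(*G,.12);pause(.1);f0=read_ft_force();e0=np.array(read_eef_pos());print(f0,e0-G[0])
move_gripper(0,40);pause(.1);print('gap',read_finger_gap(),np.array(read_eef_pos()),np.array(read_ft_force())-f0)
movel(G[0]+[0,0,.16],speed=.15);pause(.1);print(read_ft_force(),read_finger_gap(),read_time_s())
snap('side','rg_d.png');snap('scene','rg_s.png')
```

```text
[-0.26996775  0.46418999 -0.54986315] [0.00061047 0.00053739 0.0008364 ]
gap 0.03359475824881774 [0.4130176  0.31437945 0.04537319] [-0.09894949 -1.19619855  4.0511668 ]
[ 0.79484038  0.29616081 -2.05345517] 0.03336833527000584 36.8917
```

Run:
```python
from h import *
p=np.load('plan.npy',allow_pickle=True).item()
move_j(p['h8']);P=read_pose(0,.8);movel(*P,.07);pause(.4)
e=np.array(read_eef_pos());A=R.from_quat(read_tcp_rot()).as_matrix();print(e-P[0],read_finger_gap(),read_time_s())
spot=e+A[:,2]*(ZG-.008+.04);patch=ap(TK,[-.0015,.045,.03]);print('spot-patch',(spot-patch).round(4))
snap('side','rd_d.png');snap('scene','rd_s.png')
pause(1.9);print(read_time_s(),read_joint_vel().round(4))
P=[camera_params('scene'),camera_params('side')]
a,b=[cv2.imread(f'pics/rd_{k}.png') for k in 'sd']
# overlay: expected reader box, batten box, patch/spot
r=A; T=np.eye(4);T[:3,:3]=np.c_[r[:,0],-r[:,1],-r[:,2]];T[:3,3]=e+r[:,2]*(ZG-.008)
TB=TK.copy();TB[:3,3]=ap(TK,[-.0015,0,0])
for im,Pc in((a,P[0]),(b,P[1])):
    for Tm,B,c in((T,box(-.025,.025,-.017,.017,.018,.108),(255,0,255)),(TB,box(-.015,.015,-.12,.12,0,.03),(255,255,0))):
        cv2.polylines(im,[np.int32(cv2.convexHull(proj(Pc,ap(Tm,B)).astype(np.float32)))],True,c,1)
cv2.imwrite('pics/rd.png',np.hstack([cv2.resize(a[150:300,240:400],(427,400)),cv2.resize(b[120:290,230:380],(353,400))]))
# empty tile fit
for k,Pc,roi,s in(('rd_d',P[1],(195,180,250,215),(.41,.316,-.25)),('rd_s',P[0],(435,240,505,290),(.41,.316,-.25))):
    print(k,fit(cv2.imread(f'pics/{k}.png'),Pc,roi,(0,0,140),(180,70,255),lambda q:[ap(pose(q),box(-.05,.05,-.05,.05,.0,.008))],s))
```

```text
[9.59063363e-05 2.85114976e-05 1.96608954e-04] 0.03345553657324223 39.7333
spot-patch [0.0001 0.     0.0002]
41.7333 [-0.0007 -0.0013 -0.0003 -0.0004 -0.0018 -0.0014 -0.0025]
rd_d (array([ 0.41903878,  0.32510292, -0.2622925 ]), np.float64(0.009915851008586638))
rd_s (array([ 0.41595601,  0.32345755, -0.20820597]), np.float64(0.03565242874805292))
```

View pics/rd.png

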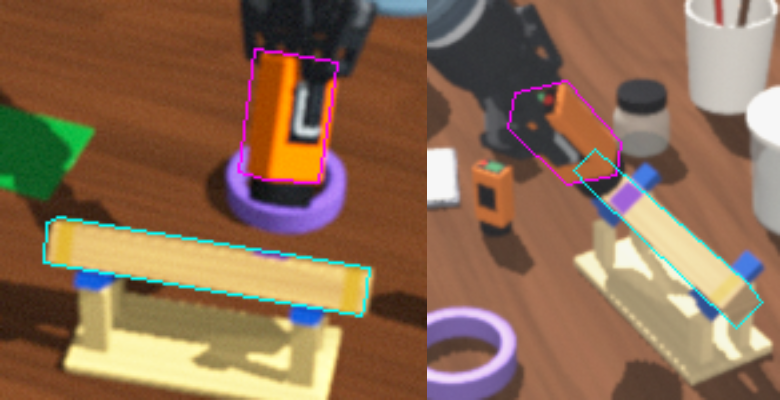

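The overlay shows the reader square to the patch in both views, with the batten still home, and it held still for over 2 s. Now the return to the tile, whose centre the fits put near (0.419, 0.322).

Run:
```python
from h import *
p=np.load('plan.npy',allow_pickle=True).item()
movel(read_pose(0,.8)[0]+[0,0,.08],speed=.1); move_j(p['h8']); move_j(p['g0'])
C=np.array([.419,.322]);q=G[1]
movel(np.r_[C,.08],q,.15); pause(.2); f0=np.array(read_ft_force())
for z in np.r_[.052,.049,np.arange(.0475,.040,-.001)]:
    movel(np.r_[C,z],q,.04); pause(.08); f=np.array(read_ft_force())-f0
    if f[2]>2.: break
print('contact',z,f.round(1),read_eef_pos(),read_time_s())
move_gripper(.075); pause(.2); movel(np.r_[C,.20],q,.15); pause(.2)
print(read_time_s())
f=lambda p:[ap(pose(p,.008),box(-.025,.025,-.017,.017,.018,.108))]
ft=lambda q:[ap(pose(q),box(-.05,.05,-.05,.05,.0,.008))]
w,P=snap('wrist','fin_w.png');I=w[:,:,::-1].copy()
u=proj(P,[[*C,.07]])[0].astype(int);print(u)
roi=(max(u[0]-70,0),max(u[1]-70,0),min(u[0]+70,639),min(u[1]+70,479))
print('w reader',fit(I,P,roi,(4,200,120),(22,255,255),f,[*C,-.39]))
S,Ps=snap('scene','fin_s.png');print('s reader',fit(S[:,:,::-1].copy(),Ps,(455,205,505,280),(4,200,120),(22,255,255),f,[*C,-.39]))
D,Pd=snap('side','fin_d.png');h=[]
print('tile w(hull)',fit(I,P,(max(u[0]-110,0),max(u[1]-110,0),u[0]+110,u[1]+110),(0,0,150),(180,60,255),ft,[*C,-.25]))
for n,im,Pc,uu in(('s',S,Ps,0),('d',D,Pd,0)):
    m_=cv2.inRange(cv2.cvtColor(im,cv2.COLOR_RGB2HSV),(120,60,40),(165,255,255));x,y=proj(Pc,[ap(TK,[-.0015,.045,.03])])[0].astype(int)
    if n=='d': k=np.zeros_like(m_);k[y-14:y+14,x-14:x+14]=m_[y-14:y+14,x-14:x+14];M=cv2.moments(k,True);print('patch side',(x,y),M['m10']/M['m00'],M['m01']/M['m00'],M['m00'])
```

```text
contact 0.0445 [-2.2 -1.1  6.9] [0.41904124 0.32203352 0.04537931] 47.7667
49.825
[324 218]
w reader (array([ 0.41628908,  0.32245873, -0.40552122]), np.float64(0.07037079320936411))
s reader (array([ 0.41667101,  0.32442648, -0.39638338]), np.float64(0.021600591187212102))
tile w(hull) (array([ 0.42116793,  0.32156263, -0.21573652]), np.float64(0.36536566197087794))
patch side (np.int64(314), np.int64(204)) 314.1322314049587 203.1487603305785 121.0
```

```bash
python3 -c "
from bench import *
pause(.3); print(read_time_s(), read_ft_force()); sign_off()"
```

```text
50.275 [ 0.53533977 -0.06327951  0.35773465]
the job is handed in; nothing more can be done
```

The batten is in both notches with its patch up, the reader took its two-second reading, and it is back upright on its tile. I handed the job in at 50.3 s of the 72 s. `sign_off()` gives no verdict, so the results below are from my own measurements.

**What went wrong:** the first grasp closed just above the batten and caught nothing. The reported TCP lies about 35 mm further ahead along the fingers than the real one. A light touch on the batten's top, about 12 N, confirmed this. The cameras had suggested about 31 mm, and I used the touch value from then on.

**Last checks:**
- **Batten:** after release, its predicted home outline overlaid both camera views. Touchdown was along the notch normal, with no sideways force. In the final side picture the patch was within about 1 px of where it should be.
- **Reading:** the computed spot was less than 1 mm from the modelled patch centre. The camera overlay agreed, the lens was about 40 mm off, and the reader held still for more than 2 s.
- **Reader on tile:** fits put it at about (0.4165, 0.3235), with the tile centre near (0.419, 0.322), so it is within about 5 mm of the middle.
- **Least certain:** the tile centre estimates scattered by up to 8 mm in y between views, and the final wrist fit of the tile was poor. I never measured the reader's uprightness directly; the upright model fitted the scene view well.
- **Bystanders:** I planned the moves to stay clear of the jars, tape roll, bottle and tub, but did not re-measure their positions at the end.

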